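Hold the check filter in the optical reader

ROBOT

A 6-joint arm with a two-finger parallel gripper is mounted at the origin on a cart in front of the work surface, level with it; the furniture and walls round the work are solid. World frame = base frame: x ahead of the robot, y to its left, z up, the work surface at z = 0. Lengths are in mm, angles in rad, forces in N, time in s.
With the tool pointing down it reaches from about 400 to 825 mm from the base axis. Payload 7 kg.
Tool frame: the origin (TCP) lies at the very end of the fingers, on their centre line; the grasp point (between the pads) lies 19 mm behind it; z points along the fingers, y is the line along which they close (so a half turn about z gives the same grasp; the last joint's range is limited). The gripper opens to 88 mm and grips with 3 to 60 N. Pads are 19 mm wide; open, the fingers measure 130 mm over their backs; the gripper's body (78 mm by 193 mm) begins 47 mm behind the grasp point.
Start: joints at [1.562, 0.359, 0.012, 0, -1.224, -0.288], TCP at [197.421, 645.461, 226.561] pointing down, gripper open.
Joint ranges: [-3.07, 3.07], [-1.43, 2.12], [-1.02, 1.25], [-3.03, 1.67], [-3.05, -0], [-3.03, 3.03]. Speed limits (rad/s): [2.39, 2.39, 3.01, 3.14, 3.14, 3.14].

INTERFACE

Orientations are given as a 3x3 rotation matrix whose columns are the frame's x, y, z axes.
In Python, from station import bot gives the robot as it stands. Calls block until the motion is done:
- bot.goto(position, orientation): joint-space move of the TCP to a pose.
- bot.servo_line(position, v=150, ori=None): straight line of the TCP; ori=None keeps the orientation; v is the mean speed in mm/s.
- bot.move_j(angles): joint-space move.
- bot.open() and bot.grab(force=None): open the fingers fully, or close them until they stop; force is the grip in N (None keeps the last).
- bot.sleep(seconds).
- bot.ik(position, orientation): joint angles nearest the present ones, or None.
- bot.get_state(): the state.
- bot.capture(name): name is "side" or "top"; returns a dict with "img" (480x640x3 uint8, red, green, blue), "depth" (480x640 float32, mm along the optical axis (not along the pixel's ray), 0 where there is no reading), "fov_y" (degrees; the focal length in pixels is half the picture's height over the tangent of half this angle, whatever the lens; pixels are square), "cx", "cy" (the principal point, pixels), "k1" (the pictures are not rectified: a ray, as slopes to the right and down, at radius r is drawn at 1 + k1 r^2 times it, then the intrinsics apply), "R" (3x3) and "t" (3): a world point X has camera coordinates R X + t. Camera axes: x right, y down, z forward; pixel columns grow to the right and rows downward; lengths in mm; the calibration is good to about 2 mm. A picture is of the moment at which its call begins.
A pose or a line that the arm cannot do raises bot.MotionError and nothing moves.
- bot.hand_in(): hands the job in; it is judged then, once.
The state is a dict: "clock": time; "q": joint angles; "qd": joint speeds; "tau": joint torques, N m; "eef_pos": TCP position; "tool_rot": TCP orientation; "wrist_force": force on the tool from outside, world axes, zero at the start; "ft_torque": the same for the moment, N m; "gripper_width": finger opening in mm; "gripper_force": force on a finger pad.
Only numpy, scipy, OpenCV 4.12 (cv2) and the standard library are available. Lean on these libraries where they do the work, as an engineer would, in place of code of your own. Each camera call takes 0.05 s, during which the arm holds its last target. There are 200 camera calls.

TASK

Check the small white optical reader with its check filter: lift the loose blue dust cover off the reader's slot and put it down on the bench, right way up, then take the check filter (black blade, orange grip) out of its grey stand and lower the blade into the slot without forcing it until the white line across the blade is level with the black rim of the slot. Finish while still holding the filter there in the gripper: it must not be let go, nor rest on its grip. Drop neither part and do not disturb the dish, the vial and the timer nearby.

Things in the scene. Friction and masses are not known exactly. Their poses are not given: they have to be found in the camera images.
- reader: small bench-top optical reader, fixed: white housing 100 (x) x 110 (y) mm, deck 78 mm above the bench, display and buttons on its -x side. Origin at the centre of its underside on the bench, z up. A black collar 22 (x) x 46 (y) mm stands 12 mm proud in mid-deck and holds the slot. Reader and stand may change places.
- reader_slot (a point): centre of the slot's mouth at the top of the black collar (the rim), 90 mm above the bench. Upright slot 7 mm (x) by 32 mm (y), i.e. 2 mm more in all than the 5 x 30 blade, 3 mm chamfer round the mouth; 24 mm deep, then opening into the hollow housing, whose floor is 80 mm below the rim. Axes as the reader's, z up.
- cover_rib (a point): centre of the grip rib of the loose blue dust cover: rib 10 mm thick (x), 34 long (y), from 16 mm below to 16 above this point. Below it a cap 32 (x) x 56 (y) x 14 mm, hollow, loose over the collar (2 mm play each side, 10 mm overlap), its axes along the reader's. Underside 30 mm below this point. Lifts straight off. About 50 g.
- stand: grey stand, fixed: block 44 (x) x 60 (y) x 30 mm high on a foot plate 56 x 72 x 5 mm. Origin at the centre of its underside on the bench, z up. In its top an upright pocket 9 mm (x) x 34 mm (y), floor 6 mm above the bench, in which the check filter stands.
- filter_grip (a point): centre of the check filter's orange grip, 12 mm thick (x), 40 wide (y), 30 high (z, up). Below it the black blade, 5 mm thick (x), 30 wide (y), lower edge 90 mm below this point, amber window. At the start upright in the stand, blade 24 mm deep, this point 96 mm above the bench; pulls straight up. Both sides alike. About 60 g.
- filter_line (a point): centre of the white line, 3 mm high, across the blade, 45 mm above the blade's lower edge and 45 mm below the centre of the orange grip; same axes as the grip's. It has to come level with the slot's rim.
- dish_center (a point): centre of a closed culture dish, 60 mm across and 15 mm high, lying on the bench; leave alone
- vial_center (a point): centre of a small vial with green cap, 21 mm across and 47 mm high, standing on the bench; leave alone
- timer_center (a point): centre of a small white timer, 33 x 52 x 47 mm, standing on the bench; leave alone
Things that resemble listed ones, but are neither listed nor needed, are in the scene too. Of the things that look like the part that bears cover_rib, the middle-sized one is meant.

How it is judged:
By the outcome, as a careful person would: the job done as asked, in the order asked, and still so for the second after the job is handed in, while the arm keeps its last pose, push and grip.
It also fails if it takes over 58 s, if anything falls off the work surface, if the arm or the gripper's body presses on something with over 40 N, if the wrist force passes 120 N, or if a joint passes its speed limit or range.

## Working session

There is one attempt and no reset: what is moved stays moved. The work goes in short steps, each a Python script; the robot and the scene stay as the last script left them, time stands still between calls to the robot, and variables do not carry over. Pictures are saved under pics/ and viewed, at most 10 in all, crops included, and the job is handed in when it is done.

```bash
ls; mkdir -p pics; cat > h.py <<'E'
import numpy as np, cv2
from station import bot
def K(c):
    f=240/np.tan(np.radians(c["fov_y"])/2); return f
def ray(c,u,v):
    f=K(c); d=np.array([(u-c["cx"])/f,(v-c["cy"])/f]); s=d.copy()
    for _ in range(20): s=d/(1+c["k1"]*(s@s))
    R=np.array(c["R"]);t=np.array(c["t"])
    return -R.T@t, R.T@np.array([s[0],s[1],1.])
def onz(c,u,v,z):
    o,d=ray(c,u,v); return o+d*(z-o[2])/d[2]
def dep(c,u,v):
    o,d=ray(c,u,v); return o+d*c["depth"][int(v),int(u)]
def proj(c,X):
    p=np.array(c["R"])@np.array(X)+np.array(c["t"]); s=p[:2]/p[2]; s=s*(1+c["k1"]*(s@s)); return s*K(c)+[c["cx"],c["cy"]]
def cloud(c):
    f=K(c); v,u=np.mgrid[:480,:640]; d=np.stack([(u-c["cx"])/f,(v-c["cy"])/f],-1); s=d.copy()
    for _ in range(20): s=d/(1+c["k1"]*(s**2).sum(-1,keepdims=True))
    P=np.dstack([s,np.ones((480,640))])*c["depth"][...,None]
    return (P-np.array(c["t"]))@np.array(c["R"])
E
python3 - <<'E'
from h import *
for n in("side","top"):
    c=bot.capture(n); cv2.imwrite(f"pics/{n}0.png",c["img"][...,::-1])
    print(n,c["fov_y"],c["cx"],c["cy"],c["k1"],-np.array(c["R"]).T@c["t"],np.round(np.array(c["R"])[2],2),(c["depth"]==0).mean())
s=bot.get_state();print({k:np.round(v,3) for k,v in s.items()})
E
```

```text
pics
side 45.7254974399761 323.91140919802797 231.98900882961294 -0.021413228586736208 [ 359.65908456 -573.74927311  468.77494974] [ 0.12  0.9  -0.41] 0.025390625
top 53.54036944121614 319.2723616365615 238.560572088302 -0.050016958379578355 [339.34555301 265.84466454 933.9966204 ] [ 0.17  0.   -0.99] 0.0040104166666666665
{'clock': np.float64(0.1), 'q': array([ 1.562,  0.359,  0.011, -0.   , -1.224, -0.288]), 'qd': array([ 0.001, -0.   ,  0.002,  0.002, -0.001, -0.   ]), 'tau': array([-3.0000e-03, -5.8417e+01,  2.9375e+01,  7.0160e+00,  1.0000e-02,
       -0.0000e+00]), 'eef_pos': array([197.305, 645.05 , 225.708]), 'tool_rot': array([[ 0.956, -0.293, -0.   ],
       [-0.293, -0.956, -0.001],
       [ 0.   ,  0.002, -1.   ]]), 'wrist_force': array([-0.315, -0.207,  0.354]), 'ft_torque': array([-0.048,  0.077, -0.023]), 'gripper_force': np.float64(0.0), 'gripper_width': np.float64(87.75)}
```

View pics/side0.png

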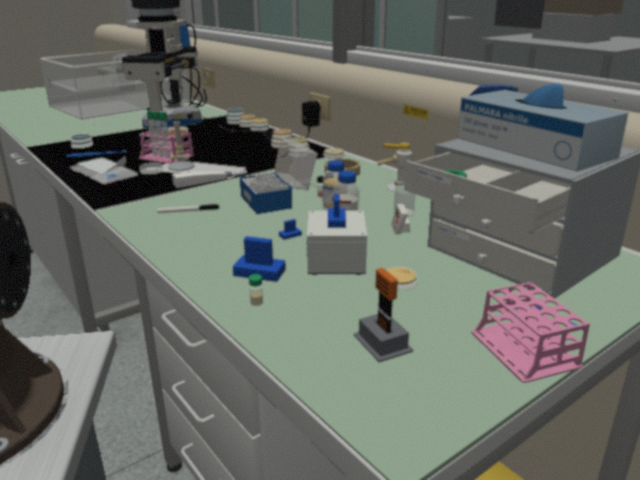

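View pics/top0.png

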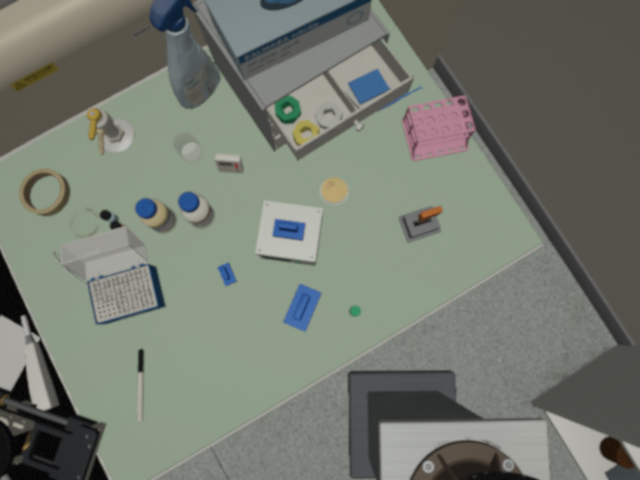

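The side view shows three blue covers: a big one on the bench (260,260), a small one on the bench (290,229), and one on the reader (337,212). In the top view they are at (302,307), (228,274) and (289,230). The one on the reader fits, being middle-sized and over the collar. The filter is at (386,285) in the side view and (430,213) in the top view. I'll measure next and confirm the cover with a crop.

```bash
cat > m.py <<'E'
from h import *
T=bot.capture("top");S=bot.capture("side")
cr=np.hstack([cv2.resize(S["img"][180:290,220:360],(400,314),interpolation=2),cv2.resize(T["img"][190:330,200:340],(314,314),interpolation=2)])
cv2.imwrite("pics/crop1.png",cr[...,::-1])
def comps(c,lo,hi,box,n):
    h=cv2.cvtColor(c["img"],cv2.COLOR_RGB2HSV); m=cv2.inRange(h,lo,hi); k=np.zeros_like(m);x0,x1,y0,y1=box;k[y0:y1,x0:x1]=255;m&=k
    P=cloud(c); N,l,st,ce=cv2.connectedComponentsWithStats(m)
    for i in range(1,N):
        if st[i,4]<25: continue
        p=P[(l==i)&(c["depth"]>0)]
        ct=cv2.findContours((l==i).astype(np.uint8),0,1)[0][0]
        print(n,ce[i].round(1),st[i,4],"P",np.percentile(p,[5,50,95],axis=0).round(0).tolist())
        z=p[:,2].max(); top=np.percentile(p[:,2],97)
        print("   rect",[onz(c,u,v,np.median(p[:,2]))[:2].round(0).tolist() for u,v in cv2.boxPoints(cv2.minAreaRect(ct))])
B=((105,130,60),(125,255,255));O=((3,150,100),(14,255,255))
comps(T,*B,(190,345,180,340),"Tblue");comps(S,*B,(225,355,185,290),"Sblue")
comps(T,*O,(390,450,190,250),"Tor");comps(S,*O,(360,410,260,330),"Sor")
# white deck in top
P=cloud(T); z=P[...,2]; 
for nm,a,b,bx in(("deck",66,88,(240,340,190,280)),("block",22,38,(380,460,190,260))):
    m=((z>a)&(z<b)).astype(np.uint8);k=np.zeros_like(m);k[bx[2]:bx[3],bx[0]:bx[1]]=1;m&=k;m=cv2.morphologyEx(m,2,np.ones((3,3)))
    ct=max(cv2.findContours(m,0,1)[0],key=cv2.contourArea);zz=np.median(z[m>0])
    q=np.array([onz(T,u,v,zz)[:2] for u,v in ct[:,0]],np.float32);r=cv2.minAreaRect(q);print(nm,zz,r)
for n,u,v,zz in(("dish",334,190,15),("vial",355,311,47),("timer",229,162,47)): print(n,onz(T,u,v,zz).round(0))
E
python3 m.py
```

```text
Tblue [193.  201.8] 115 P [[539.0, 489.0, 101.0], [551.0, 496.0, 106.0], [565.0, 501.0, 109.0]]
   rect [[568.0, 502.0], [568.0, 489.0], [536.0, 488.0], [536.0, 500.0]]
Tblue [288.4 229.3] 455 P [[489.0, 301.0, 92.0], [499.0, 323.0, 95.0], [516.0, 347.0, 127.0]]
   rect [[491.0, 351.0], [520.0, 348.0], [513.0, 297.0], [484.0, 300.0]]
Tblue [226.6 273.8] 203 P [[415.0, 439.0, 8.0], [430.0, 448.0, 12.0], [446.0, 461.0, 35.0]]
   rect [[444.0, 467.0], [452.0, 448.0], [418.0, 433.0], [410.0, 452.0]]
Tblue [301.9 307.1] 896 P [[334.0, 280.0, 18.0], [365.0, 303.0, 21.0], [398.0, 326.0, 67.0]]
   rect [[339.0, 337.0], [409.0, 307.0], [392.0, 268.0], [322.0, 298.0]]
Sblue [268.2 199.5] 433 P [[355.0, 573.0, 7.0], [396.0, 584.0, 28.0], [440.0, 617.0, 44.0]]
   rect [[332.0, 534.0], [339.0, 691.0], [451.0, 635.0], [433.0, 487.0]]
Sblue [336.2 213.6] 348 P [[490.0, 297.0, 86.0], [501.0, 309.0, 95.0], [515.0, 342.0, 126.0]]
   rect [[504.0, 422.0], [534.0, 417.0], [509.0, 273.0], [483.0, 277.0]]
Sblue [289.7 229.6] 228 P [[416.0, 436.0, 4.0], [431.0, 447.0, 12.0], [448.0, 455.0, 31.0]]
   rect [
[... 166 characters left out ...]
[323.0, 263.0], [332.0, 421.0], [421.0, 378.0], [401.0, 230.0]]
Tor [430.4 212.4] 120 P [[521.0, 55.0, 107.0], [528.0, 71.0, 111.0], [535.0, 86.0, 114.0]]
   rect [[527.0, 90.0], [539.0, 54.0], [528.0, 51.0], [517.0, 87.0]]
Sor [386.5 275.6] 135 P [[522.0, 52.0, 109.0], [530.0, 65.0, 111.0], [538.0, 80.0, 112.0]]
   rect [[518.0, 78.0], [527.0, 92.0], [541.0, 52.0], [532.0, 39.0]]
deck 78.16196728846856 ((502.87628173828125, 324.2276916503906), (110.33992004394531, 101.64662170410156), 81.63819122314453)
block 30.13138503342642 ((528.1849975585938, 70.12168884277344), (44.59618377685547, 60.99645233154297), 18.03856086730957)
dish [597. 239.  15.]
vial [357. 204.  47.]
timer [646. 444.  47.]
```

View pics/crop1.png

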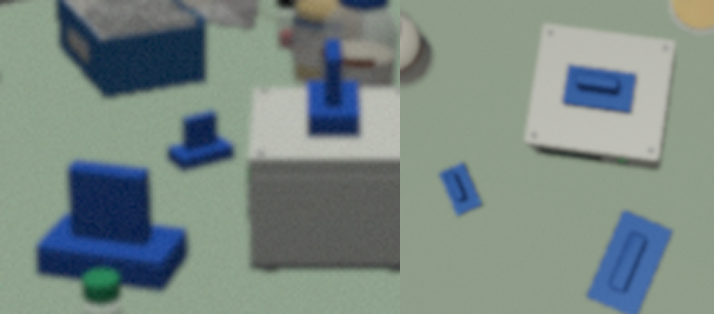

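The crop confirms it. The cap on the reader is about 52x29 mm, against about 76x43 for the big one and 37x21 for the small one, so the reader's cover is the middle-sized one. The rib top at 126, deck at 78, stand top at 30 and grip top at 111 all match the text. Next I'll grasp and lift the cover.

```bash
cat >> h.py <<'E'
def tool(yaw):  # tool y along the object's x axis (yaw deg), z down; pick the nearer half turn
    def mk(a):
        y=np.array([np.cos(a),np.sin(a),0]);z=np.array([0,0,-1.]);return np.column_stack([np.cross(y,z),y,z])
    return mk(np.radians(yaw)),mk(np.radians(yaw+180))
def best(p,yaw):
    q0=np.array(bot.get_state()["q"]);c=[]
    for R in tool(yaw):
        q=bot.ik(p,R)
        if q is not None:c.append((abs(np.array(q)-q0).max(),R,q))
    return min(c,key=lambda t:t[0])
def st(m=""):
    s=bot.get_state();print(m,"t%.1f"%s["clock"],np.round(s["eef_pos"],1),"F",np.round(s["wrist_force"],1),"w%.1f g%.1f"%(s["gripper_width"],s["gripper_force"]));return s
E
python3 - <<'E'
from h import *
T=bot.capture("top");P=cloud(T)
def mz(x0,x1,y0,y1):
    m=(P[...,0]>x0)&(P[...,0]<x1)&(P[...,1]>y0)&(P[...,1]<y1);return P[m][:,2].max().round()
print("clear",mz(390,620,260,390),mz(370,570,150,230),mz(400,545,140,240),mz(430,630,0,150))
c=best([502.5,324,220],-8.4);print(c[2]);R=c[1]
bot.goto([502.5,324,210],R);st()
bot.servo_line([502.5,324,150],v=150)
bot.servo_line([502.5,324,98],v=80);st()
bot.grab(25);st("grab")
bot.servo_line([502.5,324,103],v=30);st("up5")
bot.servo_line([502.5,324,180],v=120);st("up")
for n in("top","side"):
    c=bot.capture(n);cv2.imwrite(f"pics/{n}1.png",c["img"][...,::-1])
    if n=="side":cv2.imwrite("pics/side1c.png",cv2.resize(c["img"][60:300,220:460],(600,600),interpolation=2)[...,::-1])
E
```

```text
clear 191.0 7.0 7.0 115.0
[ 0.899258    0.23730853 -0.17434646  0.         -1.15914134 -1.04586566]
 t1.9 [502.2 324.9 210. ] F [ 0.  -0.3 -1.1] w87.4 g0.0
 t3.2 [502.8 324.2  98.4] F [-0.2 -0.7 -0. ] w87.6 g0.0
grab t4.4 [502.5 324.   98. ] F [ 0.4 -0.1  0.1] w10.2 g25.0
up5 t4.7 [502.6 324.2 103.3] F [ 0.3 -0.7  0.5] w9.8 g25.0
up t5.5 [502.  323.7 179.2] F [-0.6 -0.4 -1. ] w9.9 g25.0
```

View pics/side1c.png

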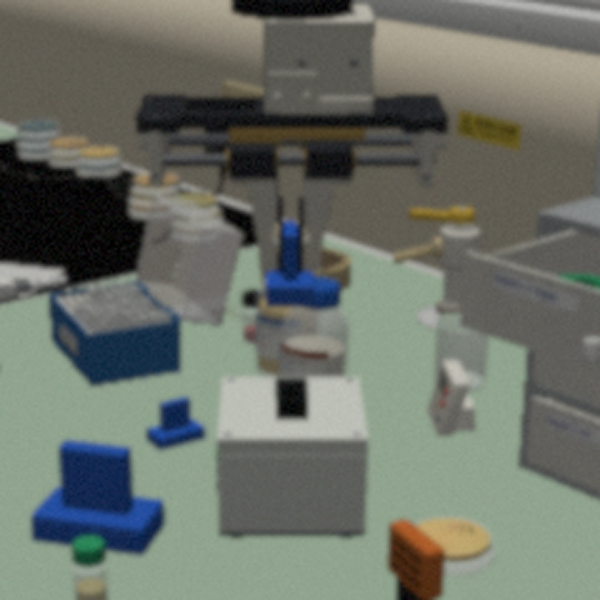

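The cover is held at crop (300,270) and the black collar is bare at (292,400). Now I'll set the cover down at (470,190) by force.

```bash
python3 - <<'E'
from h import *
bot.servo_line([470,190,180],v=200)
bot.servo_line([470,190,45],v=150);bot.servo_line([470,190,21],v=50);bot.sleep(.2)
s=st("low");f0=s["wrist_force"][2];z=21
while z>14.5:
    z-=.7;bot.servo_line([470,190,z],v=15)
    s=bot.get_state()
    if s["wrist_force"][2]-f0>2.5:break
st("touch %.1f"%z)
bot.open();st("open")
bot.servo_line([470,190,90],v=150);bot.servo_line([470,190,180],v=250)
R=best([528,70.5,190],18.04)[1]
bot.goto([528,70.5,190],R);st("over filter")
bot.sleep(.1)
S=bot.capture("side");T=bot.capture("top")
cv2.imwrite("pics/s2.png",np.hstack([cv2.resize(S["img"][180:340,270:430],(400,400),interpolation=2),cv2.resize(T["img"][170:330,270:430],(400,400),interpolation=2)])[...,::-1])
# collar in top view
P=cloud(T)
g=T["img"].max(-1);m=((g<70)).astype(np.uint8);k=np.zeros_like(m);k[205:255,265:315]=1;m&=k
n,l,stt,ce=cv2.connectedComponentsWithStats(m);print(stt,ce)
for i in range(1,n):
    if stt[i,4]>30:
        ct=cv2.findContours((l==i).astype(np.uint8),0,1)[0][0]
        print(cv2.minAreaRect(np.array([onz(T,u,v,90)[:2] for u,v in ct[:,0]],np.float32)),np.median(P[l==i],0), onz(T,*ce[i],90))
E
```

```text
low t8.3 [470.2 190.1  21.2] F [-0.1  0.9 -0.4] w9.6 g25.0
touch 17.5 t9.6 [470.1 190.   17.9] F [-2.6 -0.6  5.5] w9.6 g25.0
open t10.9 [470.  190.   17.5] F [-0.3 -0.   0.2] w87.3 g0.0
over filter t12.8 [527.3  70.3 188.6] F [-0.  -0.4 -0.4] w87.5 g0.0
[[     0      0    640    480 307038]
 [   265    208     26     47    162]] [[319.52258352 239.50376501]
 [276.69753086 232.36419753]]
((498.9613037109375, 346.8463134765625), (96.59386444091797, 6.6323652267456055), 28.92381477355957) [400.27869246 296.84896399 606.32918393] [497.47903306 345.54208383  90.        ]
```

View pics/s2.png

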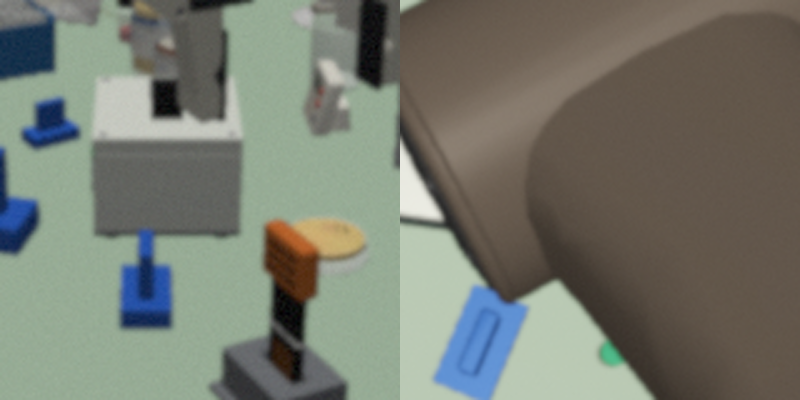

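The cover stands upright on the bench at crop (146,290). The filter in its stand is undisturbed, with the grip at (290,260). I'll grasp the filter now.

```bash
python3 - <<'E'
from h import *
x,y=528.1,70.3
bot.servo_line([x,y,130],v=150)
bot.servo_line([x,y,77],v=80);st("at")
bot.grab(30);st("grab")
bot.servo_line([x,y,82],v=20);st("up5")
bot.servo_line([x,y,106],v=50);st("up29")
bot.servo_line([x,y,170],v=150)
R=best([470,250,185],-8.4)[1]
bot.goto([440,270,200],R)
bot.servo_line([502.7,324.2,185],v=120);bot.sleep(.3);st("over slot")
S=bot.capture("side")
cv2.imwrite("pics/s3.png",cv2.resize(S["img"][110:280,260:430],(600,600),interpolation=2)[...,::-1])
E
```

```text
at t14.4 [528.5  70.4  77.4] F [ 0.  -0.3  0.8] w87.7 g0.0
grab t15.5 [528.1  70.3  76.9] F [-0.3 -0.7 -1. ] w12.2 g30.0
up5 t15.9 [528.2  70.3  82.2] F [ 0.1 -0.5 -0.8] w11.9 g30.0
up29 t16.6 [528.   70.3 106.1] F [ 0.3 -0.4 -0.9] w12.0 g30.0
over slot t19.2 [502.5 324.1 185.5] F [ 0.6 -0.5 -1.1] w12.1 g30.0
```

View pics/s3.png

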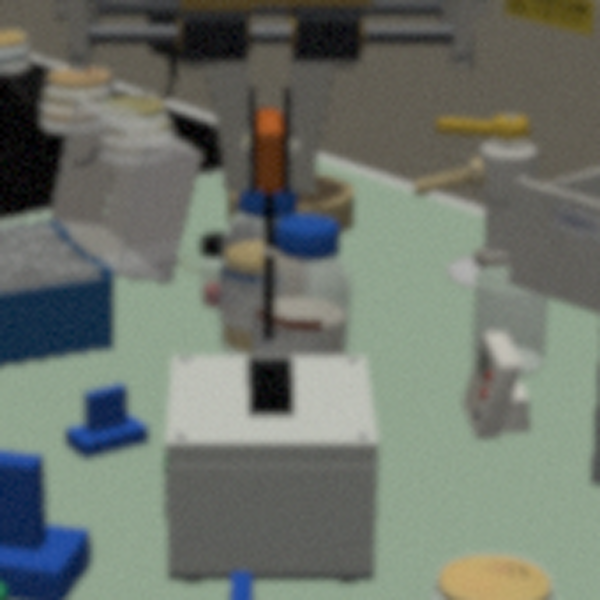

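The filter hangs upright, with the blade at crop x=268 just above the collar (250–291). I'll check the alignment numerically in the side view, and the line and grip height too.

```bash
python3 - <<'E'
from h import *
S=bot.capture("side");I=S["img"].astype(int);g=I.max(-1)
s=bot.get_state();p=s["eef_pos"]
a=np.radians(-8.4);ex=np.array([np.cos(a),np.sin(a),0]);ey=np.array([-np.sin(a),np.cos(a),0])
C=np.array([502.9,324.2,0])
def wcol(r,c0,c1,th=None):  # darkness-weighted centre col
    d=np.clip(150-g[r,c0:c1],0,None) if th is None else np.clip(th-g[r,c0:c1],0,None); return (d*np.arange(c0,c1)).sum()/d.sum()
for z in(88,84,81):
    q=proj(S,C-ey*23+[0,0,z]);r=int(round(q[1]))
    print("collar",z,q.round(1),wcol(r,323,350,150))
b=np.array([p[0],p[1],0])
for zz in(p[2]-65,p[2]-55,p[2]-20):
    q=proj(S,b-ey*15+[0,0,zz]);r=int(round(q[1]));c=int(round(q[0]))
    print("blade",zz.round(),q.round(1),wcol(r,c-5,c+6,70),g[r,c-6:c+7])
h=cv2.cvtColor(S["img"],cv2.COLOR_RGB2HSV);m=cv2.inRange(h,(3,150,100),(14,255,255));m[:,:320]=0;m[:,350:]=0;m[:130]=0;m[170:]=0
ys,xs=np.nonzero(m);print("orange",xs.min(),xs.max(),ys.min(),ys.max(),xs.mean(),ys.mean())
for dz in(34,4):print("pred grip near top/bottom",proj(S,b-ey*20+[0,0,p[2]+dz]).round(1),"far top",proj(S,b+ey*20+[0,0,p[2]+dz]).round(1))
# blade bottom & collar top rows
c=331
print("rows",[(r,g[r,c:c+5].min()) for r in range(196,216)])
print("pred blade bottom",proj(S,b-ey*15+[0,0,p[2]-71]),"rim near",proj(S,C-ey*23+[0,0,90]),"rim far",proj(S,C+ey*23+[0,0,90]))
E
```

```text
collar 88 [335.7 222.4] 336.45185185185187
collar 84 [335.6 224.6] 336.34904270986743
collar 81 [335.6 226.2] 336.3237486687966
blade 120.0 [335.5 202.9] 335.74626865671644 [101  96  97  89  72  43  40  60  79  93  89  89  87]
blade 130.0 [335.5 197.3] 335.51162790697674 [108 101  96  90  75  49  48  89 131 150 156 158 155]
blade 165.0 [335.7 177.5] 336.22058823529414 [114 115 119 117  97  60  37  45  72  86  97 100 101]
orange 333 339 141 148 335.9 144.62
pred grip near top/bottom [335.9 146.5] far top [335.6 140. ]
pred grip near top/bottom [335.8 164.4] far top [335.5 157.3]
rows [(196, np.int64(52)), (197, np.int64(49)), (198, np.int64(44)), (199, np.int64(38)), (200, np.int64(39)), (201, np.int64(39)), (202, np.int64(40)), (203, np.int64(43)), (204, np.int64(50)), (205, np.int64(56)), (206, np.int64(75)), (207, np.int64(91)), (208, np.int64(97)), (209, np.int64(102)), (210, np.int64(104)), (211, np.int64(85)), (212, np.int64(56)), (213, np.int64(26)), (214, np.int64(18)), (215, np.int64(16))]
pred blade bottom [335.50000122 206.21556582] rim near [335.66032247 221.33234635] rim far [335.41050328 211.09650721]
```

The collar and blade agree within about 1 mm in x, and the heights match. Next is a guarded insertion in small steps that gives way to any sideways force.

```bash
python3 - <<'E'
from h import *
x,y=503.2,324.2
bot.servo_line([x,y,164],v=80);bot.sleep(.2)
F0=np.mean([bot.get_state()["wrist_force"] for _ in range(5)],0);z=164.;st("start")
t0=bot.get_state()["clock"];bad=0
while z>116.01 and bot.get_state()["clock"]-t0<20:
    z=max(116,z-1.5);bot.servo_line([x,y,z],v=20)
    F=np.array(bot.get_state()["wrist_force"])-F0
    if np.hypot(*F[:2])>2 or F[2]>2:print("%.1f"%z,F.round(1),round(x,1),round(y,1))
    L=F[:2].copy()
    if np.hypot(*L)>2: d=L/np.hypot(*L)*min(.5,.1*np.hypot(*L));x+=d[0];y+=d[1]
    if F[2]>6:
        bad+=1;z+=3;bot.servo_line([x,y,z],v=20)
        if bad>3:break
bot.sleep(.3);st("end %.1f %.1f %.1f"%(x,y,z))
S=bot.capture("side")
cv2.imwrite("pics/s4.png",cv2.resize(S["img"][130:250,270:400],(650,600),interpolation=2)[...,::-1])
E
```

```text
start t19.9 [503.4 324.4 164.4] F [ 0.2  0.6 -0.9] w11.9 g30.0
159.5 [-2.1 -0.6  6.4] 503.2 324.2
159.5 [-1.2 -1.2  7.3] 503.0 324.1
159.5 [-1.1 -0.3  6.5] 503.0 324.1
159.5 [-2.7 -0.8  7.6] 503.0 324.1
end 502.7 324.1 162.5 t23.6 [502.7 324.  162.3] F [ 0.1 -0.4  0.1] w11.5 g30.0
```

View pics/s4.png

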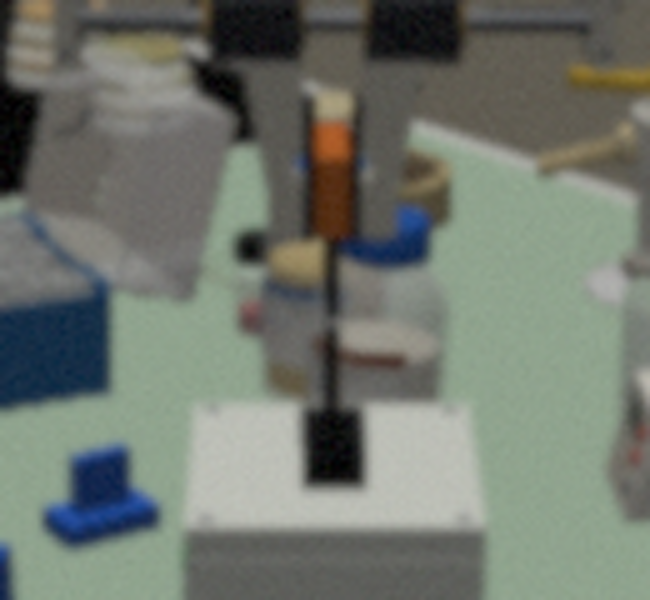

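The blade is stopped on the rim or chamfer (crop 331,405), and no force built up. Force and image rows both suggest the slot lies a little to −y. I'll do a light-touch probe over small y offsets.

```bash
cat > ins.py <<'E'
from h import *
import sys
a=np.radians(-8.4);ex=np.array([np.cos(a),np.sin(a)]);ey=np.array([-np.sin(a),np.cos(a)])
C=np.array([502.9,324.2])
def base():
    return np.mean([bot.get_state()["wrist_force"] for _ in range(5)],0),np.mean([bot.get_state()["ft_torque"] for _ in range(5)],0)
def probe(o,zmin=156.5,lim=5):
    xy=C+o[0]*ex+o[1]*ey
    bot.servo_line([*xy,163],v=40)
    z=161.5
    while z>zmin:
        z-=1;bot.servo_line([*xy,z],v=25);s=bot.get_state();F=np.array(s["wrist_force"])-F0
        if F[2]>lim:break
    M=np.array(s["ft_torque"])-M0
    print(o,"z%.1f"%z,"Fx' %.1f Fy' %.1f Fz %.1f"%(F[:2]@ex,F[:2]@ey,F[2]),"M",M[:2]@ex,M[:2]@ey)
    return z,F
if __name__=="__main__":
    F0,M0=base()
    for o in((0,-1.5),(0,-3),(.8,-2),(-.8,-2),(0,1.5),(0,3)):
        z,F=probe(o)
        if z<=156.5:print("IN");break
    st()
E
python3 ins.py
```

```text
(0, -1.5) z159.5 Fx' -0.5 Fy' -0.2 Fz 8.6 M -0.25804051264352995 0.4571467316632746
(0, -3) z159.5 Fx' -2.5 Fy' 0.4 Fz 11.3 M -0.6028338109715209 1.1383635505028864
(0.8, -2) z160.5 Fx' -1.7 Fy' 0.4 Fz 5.4 M -0.19724725223065886 0.40341788961692693
(-0.8, -2) z159.5 Fx' -1.7 Fy' -0.8 Fz 11.7 M -0.5651891837469613 1.2298459664746435
(0, 1.5) z156.5 Fx' 0.6 Fy' 1.1 Fz -0.4 M 0.5531846522016637 -0.24934050073656033
IN
 t28.0 [503.1 325.7 156.4] F [ 0.7  0.7 -1.1] w12.0 g30.0
```

It goes in at +1.5 mm in y. I'll continue down, giving way to sideways force.

```bash
python3 - <<'E'
from ins import *
s=bot.get_state();xy=C+1.7*ey;z=156.5;bad=0
F0=np.array([0,0,-.9])
while z>124.01:
    z=max(124,z-2);bot.servo_line([*xy,z],v=25)
    F=np.array(bot.get_state()["wrist_force"])-F0
    l=np.array([F[:2]@ex,F[:2]@ey])
    if abs(l).max()>1.5 or F[2]>2:print("%.1f"%z,"F'",l.round(1),"%.1f"%F[2],((xy-C)@ex).round(2),((xy-C)@ey).round(2))
    l=np.where(abs(l)>1.5,np.clip(.12*l,-.4,.4),0);xy=xy+l[0]*ex+l[1]*ey
    if F[2]>5:
        bad+=1;z+=2.5;bot.servo_line([*xy,z],v=25)
        if bad>4:break
bot.sleep(.2);s=st("end");print(xy,z)
S=bot.capture("side")
cv2.imwrite("pics/s5.png",cv2.resize(S["img"][140:240,290:390],(600,600),interpolation=2)[...,::-1])
E
```

```text
148.5 F' [-0.7  1.9] 0.0 0.0 1.7
end t32.4 [503.2 326.1 124. ] F [ 0.4 -0.1 -0.5] w11.7 g30.0
[503.18207736 326.11022415] 124
```

View pics/s5.png

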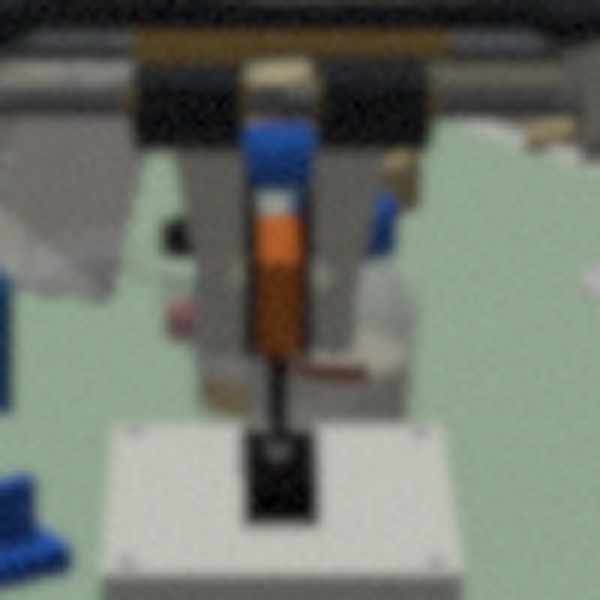

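The blade is in and unforced. The white line shows at crop (281,450), still above the rim. I'll measure the line's height by ray against the nominal one in case the filter slipped in the fingers.

```bash
python3 - <<'E'
from ins import *
fs=[bot.capture("side") for _ in range(8)];S=fs[0];g=np.mean([f["img"] for f in fs],0);p=np.array(bot.get_state()["eef_pos"])
b=np.array([503.2,326.1]);nb=b-15*ey;ng=b-20*ey
def P(xy,z):return proj(S,[*xy,z])
q=P(nb,98);c=int(round(q[0]));print("pred line",q.round(2),"blade px/mm",P(nb,99)[1]-q[1])
gm=g.mean(-1)
print("blade col",c,[(r,*gm[r,c-2:c+3].round().astype(int)) for r in range(199,224)])
for z in(158,128):print("grip near edge z",z,P(ng,z).round(2),"far",P(b+20*ey,z).round(2))
cc=int(round(P(ng,140)[0]));print("red",[(r,int(g[r,cc-1:cc+2,0].mean()),int(g[r,cc-1:cc+2,2].mean())) for r in range(172,204)])
print("rim near",P(b-23*ey,90).round(2),"collar foot near",P(b-23*ey,78).round(2),"rim far",P(b+23*ey,90).round(2),"slot near edge",P(b-16*ey,90).round(2))
print("beside blade",[(r,int(gm[r,c-5]),int(gm[r,c+5])) for r in range(206,232)])
E
```

```text
pred line [335.64 214.72] blade px/mm -0.5430827413734107
blade col 336 [(199, np.int64(55), np.int64(45), np.int64(43), np.int64(49), np.int64(61)), (200, np.int64(58), np.int64(39), np.int64(31), np.int64(42), np.int64(56)), (201, np.int64(64), np.int64(38), np.int64(28), np.int64(41), np.int64(60)), (202, np.int64(66), np.int64(39), np.int64(30), np.int64(47), np.int64(67)), (203, np.int64(68), np.int64(43), np.int64(30), np.int64(51), np.int64(73)), (204, np.int64(68), np.int64(44), np.int64(30), np.int64(52), np.int64(75)), (205, np.int64(69), np.int64(44), np.int64(31), np.int64(54), np.int64(78)), (206, np.int64(68), np.int64(41), np.int64(32), np.int64(58), np.int64(82)), (207, np.int64(70), np.int64(43), np.int64(34), np.int64(58), np.int64(85)), (208, np.int64(73), np.int64(45), np.int64(34), np.int64(59), np.int64(86)), (209, np.int64(79), np.int64(51), np.int64(39), np.int64(60), np.int64(88)), (210, np.int64(85), np.int64(58), np.int64(43), np.int64(61), np.int64(85)), (211, np.int64(76), np.int64(57), np.int64(40), np.int64(50), np.int64(73)), (212, np.int64(58), np.int
[... 1343 characters left out ...]
 (193, 86, 18), (194, 85, 18), (195, 86, 18), (196, 85, 18), (197, 84, 19), (198, 81, 21), (199, 68, 25), (200, 50, 27), (201, 40, 32), (202, 41, 36), (203, 42, 40)]
rim near [335.66 220.89] collar foot near [335.62 227.36] rim far [335.41 210.69] slot near edge [335.62 219.28]
beside blade [(206, 89, 97), (207, 88, 101), (208, 93, 104), (209, 101, 107), (210, 108, 111), (211, 100, 102), (212, 77, 79), (213, 65, 60), (214, 62, 56), (215, 62, 53), (216, 61, 48), (217, 63, 47), (218, 64, 43), (219, 70, 43), (220, 75, 40), (221, 75, 37), (222, 76, 33), (223, 75, 33), (224, 75, 38), (225, 78, 43), (226, 95, 73), (227, 130, 121), (228, 165, 161), (229, 183, 182), (230, 188, 188), (231, 188, 188)]
```

The line centroid is at row 214.9 against a predicted 214.7, so there's no slip beyond about 0.5 mm. I'll lower the last 8 mm.

```bash
python3 - <<'E'
from ins import *
xy=[503.18,326.11];z=124
while z>116.01:
    z-=1;bot.servo_line([*xy,z],v=20);F=bot.get_state()["wrist_force"]
    if F[2]>4:print("contact",z,F);break
bot.sleep(.4);s=st("end")
fs=[bot.capture("side") for _ in range(6)];S=fs[0];g=np.mean([f["img"] for f in fs],0);gm=g.mean(-1)
nb=np.array(xy)-15*ey
print(proj(S,[*nb,90]).round(2),[(r,int(gm[r,334:338].mean())) for r in range(210,228)])
print(st("avg"))if 0 else st("avg")
cr=cv2.resize(S["img"][150:250,290:390],(600,600),interpolation=2);cv2.imwrite("pics/s6.png",cr[...,::-1])
E
```

```text
end t35.3 [503.2 326.1 116. ] F [ 0.9  0.1 -0.2] w12.0 g30.0
[335.6  219.05] [(210, 55), (211, 46), (212, 32), (213, 24), (214, 26), (215, 26), (216, 32), (217, 45), (218, 61), (219, 68), (220, 58), (221, 35), (222, 16), (223, 9), (224, 10), (225, 22), (226, 64), (227, 117)]
avg t35.6 [503.2 326.1 116. ] F [ 1.   0.5 -1.2] w11.7 g30.0
```

View pics/s6.png

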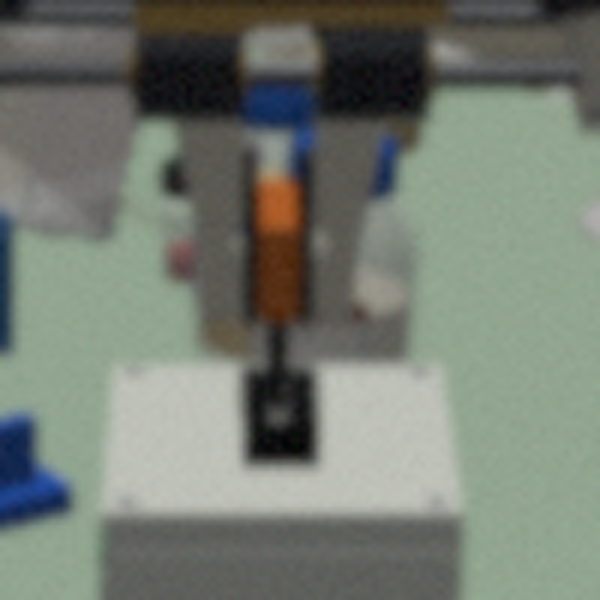

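The line (crop 280,412; row 219.0, predicted 219.05) is level with the rim. The grip is well clear of the collar and the wrist force is about zero.

```bash
python3 -c "
from station import bot
print(bot.hand_in())"
```

```text
the job is handed in; nothing more can be done
None
```

The job is handed in at about 36 s: the blue cover stands upright on the bench, and the gripper still holds the filter in the reader slot with its white line level with the rim to within about 1 mm, after a few light touches on the rim (under 12 N) while finding the slot.

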